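# Hold a carved mount flush on a tilted panel

### The arm

A 6-joint arm with a two-finger parallel gripper is mounted at the origin on the work surface. World frame = base frame: x ahead of the robot, y to its left, z up, the work surface at z = 0. Lengths are in m, angles in degrees, forces in N, time in s.
With the tool pointing down it reaches from about 0.25 to 0.725 m from the base axis. Payload 9.7 kg.
Tool frame: the origin (TCP) lies midway between the tips of the shut fingers; the grasp point (between the pads) lies 19 mm behind it; z points along the fingers, y is the line along which they close (so a half turn about z gives the same grasp; the last joint's range is limited). The gripper opens to 85 mm and grips with 20 to 120 N. Pads are 22 mm wide; open, the fingers measure 114 mm over their backs; the gripper's body (76 mm by 85 mm) begins 54 mm behind the grasp point. The pads swing forward as they close: fully open they stand 13 mm farther back than shut.
Start: joints at [65.947, 4.979, 10.078, 95.1, 0, 90], TCP at [0.224, 0.502, 0.231] pointing down, gripper open.
Joint ranges: [-179.16, 179.16], [-48.56, 103.87], [-65.8, 70.77], [-126.05, 130.52], [-82.76, 87.17], [-180, 180]. Speed limits (degrees/s): [127.2, 127.2, 147.25, 180, 180, 180].

### API

Orientations are given as [roll, pitch, yaw] about the fixed x, y, z axes, in that order (R = Rz(yaw) Ry(pitch) Rx(roll)).
In Python, from workcell import bot gives the robot as it stands.
- The arm moves only by the shell command python3 -m crank 'ROWS' [FORCE]. ROWS is JSON, a list of rows, each an object with "gripper": the finger opening in mm, from 0 to 85.4; "travel": the shift along the tool's x, y, z in mm, a list of three; "twist": the turn, a rotation vector about the tool's x, y, z in rad, a list of three. In form: [{"gripper": gripper, "travel": [tx, ty, tz], "twist": [rx, ry, rz]}, ...]. A call has 1 to 12 rows; each row shifts and turns the commanded pose from where the row before left it, along the tool's axes as they then stand; what a row does not reach is not made up. A row lasts 1/8 s, in which the tool goes at most 62.5 mm and 10.7 degrees, less where a joint would pass 70% of its speed; a pose out of reach is approached as far as the arm can. A call is refused whole if a number of a shift passes 62.5 or a number of a turn 0.188, either way. A call with a gripper value outside its range is refused whole. The fingers move at their own pace and stop on an object; FORCE is the grip in N (left out, the last holds). Time passes only in rows, so rows that do not move let the fingers close. It gives the time, the measured TCP pose, the force, the opening and the grip force at its end, in the units of the state.
- bot.get_obs(): the state, without advancing time (a new reading comes with each control period).
- bot.camera(name): name is "scene" or "top" or "wrist"; returns the picture (400x640x3 uint8, red, green, blue); there is no depth.
- bot.calibration(name): a dict with "vfov" (degrees; the focal length in pixels is half the picture's height over the tangent of half this angle, whatever the lens; pixels are square), "cx", "cy" (the principal point, pixels), "k1" (the pictures are not rectified: a ray, as slopes to the right and down, at radius r is drawn at 1 + k1 r^2 times it, then the intrinsics apply), "camera_from_world" (4x4, takes a point from world to camera coordinates). Camera axes: x right, y down, z forward; pixel columns grow to the right and rows downward; lengths in m; the calibration is good to about 2 mm. A picture is of the moment at which its call begins: read the wrist's pose just before it. calibration takes no time and is no camera call; for the wrist camera it gives the pose at the moment of the call.
- bot.job_done(): hands the job in; it is judged then, once.
The state is a dict: "time": time; "q": joint angles; "qd": joint speeds; "joint_efforts": joint torques, N m; "ee_pos": TCP position; "tcp_rot": TCP orientation; "wrist_force": force on the tool from outside, world axes, zero at the start; "torque": the same for the moment, N m; "opening": finger opening in m; "grasp_force": force on a finger pad.
Only numpy, scipy, OpenCV 4.12 (cv2) and the standard library are available. Lean on these libraries where they do the work, as an engineer would, in place of code of your own. Each camera call takes 0.05 s, during which the arm holds its last target. There are 200 camera calls.

### The job

Pick up the rectangular carved mount with the tall ridge from the parts board and hold it as for gluing: its flat back flush on the sloped panel of the tilting stand, centred on the pencilled rectangle with its long sides along the rectangle's long sides. The slope differs every time, so match the mount's tilt to it by touch; press it on gently but firmly, without shifting the panel, and leave the other things alone. Do not let go: finish while still gripping the mount firmly by its ridge and pressing it against the panel (about 10 N).

Things in the scene. Friction and masses are not known exactly. Their poses are not given: they have to be found in the camera images.
- mount_c (a point): loose light wooden carving, the same either way round, about 80 g: base 80 (x) x 56 (y) x 10 mm, flat back downward, and on its middle one upright ridge, the grip, 56 (x) x 24 (y) mm with flat parallel sides, rising 28 mm to 38 mm above the back. Scrolls and leaves by the ridge are look only. Point: its centre, 19 mm above the back; x along the ridge, y across it, z back to ridge top
- mount: the mount as a whole; origin at the centre of its back, axes as mount_c
- face (a point): centre of the sloped panel's upper face and of the 86 x 62 mm pencilled rectangle. Panel: light wood, 134 (x) x 122 (y) x 20 mm. z: outward normal; x: up the slope, away from the robot, along the rectangle's long sides; y: level. The normal leans towards the robot by 11 to 32 degrees, different every time; this frame tells it with some noise
- face_edge (a point): middle of the upper (far) edge of the panel's face, 67 mm from the face's centre along its x; same axes
- panel (a joint): tilt of the panel, rad: 0 level, grows as the robot's side goes down. A stiff friction trunnion that runs through the panel's middle, 10 mm under the face; it stays put under a normal press (it slips at about 8 N m) and must not be shifted
- stand: tilting stand, fixed to the bench: wooden base 160 (x) x 170 (y) x 16 mm, two cheeks outside the panel's y edges up to 110 mm high (about the height of the face's centre), carrying the panel; origin at the centre of the underside. Stands on the robot's left or right
- board: parts board, a fixed wooden slab 150 (x) x 310 (y) x 12 mm on the other side of the bench; origin at the centre of its underside. Three carvings lie on it side by side along y, about 98 mm apart, in any order: the mount, the rosette and the offcut
- rosette: round carving 62 mm across, 23 mm high, on the board; leave alone. Origin under its centre
- offcut: length of plain moulding 85 (x) x 50 (y) x 22 mm with a low step, no tall ridge, on the board; leave alone. Origin under its centre
- gouge: carving gouge, 195 mm long (x), 27 mm thick, lying in the middle, between the stand and the board; leave alone
- vtool: another gouge of the same size, lying behind; leave alone
- glue: white bottle, 54 mm across, 150 mm high, standing behind at the right; leave alone
- waxjar: glass jar, 72 mm across, 60 mm high, standing behind at the left; leave alone

How it is judged:
By the outcome, as a careful person would: the job done as asked, in the order asked, and still so for the second after the job is handed in, while the arm keeps its last pose, push and grip.
It also fails if it takes over 45 s, if anything falls off the work surface, if the arm or the gripper's body presses on something with over 40 N, if the wrist force passes 120 N, or if a joint passes its speed limit or range.

## Working session

There is one attempt and no reset: what is moved stays moved. The work goes in short steps, Python scripts to look and compute and a shell command to move; the robot and the scene stay as the last step left them, time stands still between calls to the robot, and variables do not carry over. Pictures are saved under pics/ and viewed, at most 10 in all, crops included, and the job is handed in when it is done.

```bash
ls; mkdir -p pics; cat > h.py <<'E'
import numpy as np, cv2
from workcell import bot
from scipy.spatial.transform import Rotation as R
def snap(cam,fn):
    c=bot.calibration(cam); im=bot.camera(cam); cv2.imwrite('pics/'+fn,im[:,:,::-1]); return im,c
def ray(c,u,v):
    f=200/np.tan(np.radians(c['vfov']/2)); d=np.array([(u-c['cx'])/f,(v-c['cy'])/f]); s=d.copy()
    for _ in range(20): s=d/(1+c['k1']*(s@s))
    T=np.array(c['camera_from_world']); Rm=T[:3,:3]; o=-Rm.T@T[:3,3]; return o,Rm.T@np.array([s[0],s[1],1])
def onz(c,u,v,z):
    o,d=ray(c,u,v); return o+d*(z-o[2])/d[2]
def proj(c,p):
    f=200/np.tan(np.radians(c['vfov']/2)); T=np.array(c['camera_from_world']); q=T[:3,:3]@p+T[:3,3]; s=q[:2]/q[2]; s=s*(1+c['k1']*(s@s)); return s*f+[c['cx'],c['cy']]
def tri(rays):
    A=0;b=0
    for o,d in rays:
        d=d/np.linalg.norm(d);P=np.eye(3)-np.outer(d,d);A=A+P;b=b+P@o
    return np.linalg.solve(A,b)
E
python3 - <<'E'
from h import *
import json
o=bot.get_obs(); print(o)
for n in ['scene','top']:
    im,c=snap(n,n+'0.png'); print(n,c)
E
```

```text
pics
{'time': 0.0, 'q': array([ 6.59486408e+01,  5.01006763e+00,  1.00326309e+01,  9.50989712e+01,
       -1.46420642e-03,  8.99999918e+01]), 'qd': array([ 0.08783222,  0.03249646, -0.09200879, -0.07239596,  0.03938593,
        0.02528064]), 'joint_efforts': array([-1.74889351e-04, -5.20378518e+01,  4.64811337e+01,  1.60070794e-02,
       -8.70793792e-05,  2.01699044e-05]), 'ee_pos': array([0.22406537, 0.50202955, 0.23057664]), 'tcp_rot': array([-1.79923592e+02,  1.46419416e-03,  1.55948651e+02]), 'wrist_force': array([-0.3273992 , -0.13161018,  0.13900095]), 'torque': array([0.01032061, 0.08591436, 0.00145849]), 'grasp_force': 0.0, 'opening': 0.08550070301725977}
scene {'vfov': 57.943552056032324, 'cx': 317.401343235841, 'cy': 198.3965791894813, 'k1': 0.0032108586740131734, 'camera_from_world': array([[ 0.8039653 ,  0.59433807,  0.02005129, -0.46733006],
       [ 0.35279208, -0.44953818, -0.82064193, -0.13217563],
       [-0.47872492,  0.66684157, -0.57109086,  1.12077666],
       [ 0.        ,  0.        ,  0.        ,  1.        ]])}
top {'vfov': 52.868872136267406, 'cx': 318.2972990348504, 'cy': 193.56707310166487, 'k1': -0.015978766182056316, 'camera_from_world': array([[-0.02610657, -0.99944643, -0.02062233,  0.04558   ],
       [-0.9878247 ,  0.02895692, -0.15285238,  0.58682521],
       [ 0.15336493,  0.0163808 , -0.98803384,  0.93126354],
       [ 0.        ,  0.        ,  0.        ,  1.        ]])}
```

View pics/scene0.png

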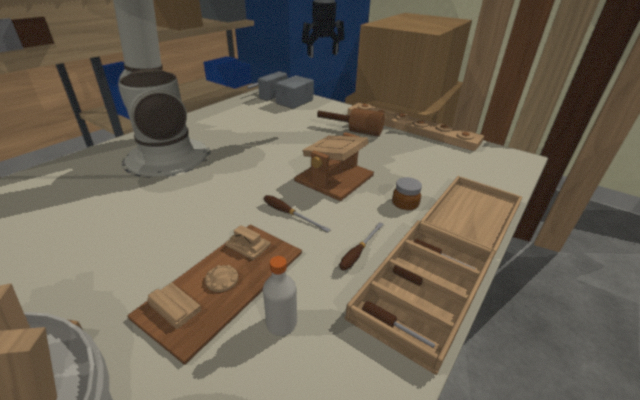

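View pics/top0.png

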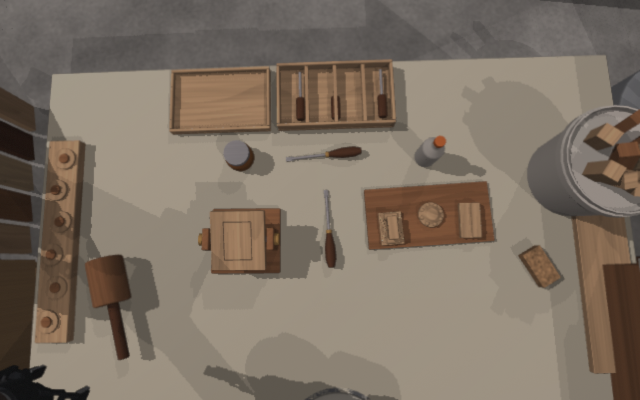

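The top view shows the panel at about (238,240), the mount at about (391,228), the rosette at (431,214) and the offcut at (470,220). I'll zoom in on the mount and panel.

```bash
python3 - <<'E'
from h import *
im=cv2.imread('pics/top0.png')
a=cv2.resize(im[195:285,190:290],None,fx=5,fy=5,interpolation=cv2.INTER_CUBIC)
b=cv2.resize(im[200:260,365:425],None,fx=5,fy=5,interpolation=cv2.INTER_CUBIC)
o=np.zeros((450,800,3),np.uint8);o[:450,:500]=a;o[:300,500:]=b
cv2.imwrite('pics/crop.png',np.clip(o*1.6,0,255).astype(np.uint8))
c=bot.calibration('top')
print(onz(c,391,228,.05),onz(c,238,240,.11))
E
```

```text
[ 0.49927649 -0.1414657   0.05      ] [0.4780383  0.21061059 0.11      ]
```

View pics/crop.png

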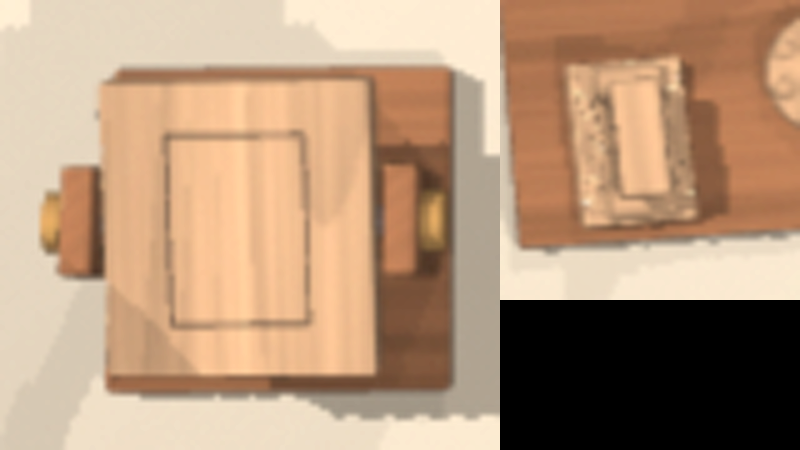

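The panel crop shows the pencilled rectangle's corners at about (165,135), (302,132), (308,322) and (173,326). The ridge top's corners are at (612,82), (661,78), (669,193) and (621,196). Both long sides run roughly along world x.

```bash
cat >> h.py <<'E'
def plan(p,Rt,n):
    """print equal-step rows (world-straight, uniform turn) from the present pose to (p,Rt)"""
    o=bot.get_obs(); p0=np.array(o['ee_pos']); R0=R.from_euler('xyz',o['tcp_rot'],degrees=True)
    w=(R0.inv()*Rt).as_rotvec()/n; d=(np.array(p)-p0)/n
    print('turn/row',w.round(4))
    for i in range(n):
        Ri=R0*R.from_rotvec(w*i); print(i,(Ri.inv().apply(d)*1e3).round(1))
E
python3 - <<'E'
from h import *
c=bot.calibration('top')
def fu(u,v,x0,y0): return x0+(u+.5)/5-.5,y0+(v+.5)/5-.5
rid=[onz(c,*fu(u-500,v,365,200),.05) for u,v in [(612,82),(661,78),(669,193),(621,196)]]
print('ridge c',np.mean(rid,0),'ang',np.degrees(np.arctan2(*( (rid[0]+rid[1]-rid[2]-rid[3])[[1,0]]))))
rec=[onz(c,*fu(u,v,190,195),.11) for u,v in [(165,135),(302,132),(308,322),(173,326)]]
print(np.array(rec).round(3),np.mean(rec,0)); d=(rec[0]+rec[1]-rec[2]-rec[3])/2; print('len',np.linalg.norm(d),'ang',np.degrees(np.arctan2(d[1],d[0])))
plan([.40,.20,.36],R.from_euler('xyz',[180,0,31],degrees=True),12)
E
```

```text
ridge c [ 0.50153068 -0.14573668  0.05      ] ang 1.158841654607498
[[0.52  0.246 0.11 ]
 [0.52  0.184 0.11 ]
 [0.435 0.181 0.11 ]
 [0.435 0.241 0.11 ]] [0.47761426 0.21290307 0.11      ]
len 0.08497101453137637 ang 2.3646903420938266
turn/row [-1.000e-04  1.000e-04  1.817e-01]
0 [-23.6 -17.  -10.8]
1 [-26.3 -12.5 -10.8]
2 [-28.2  -7.5 -10.8]
3 [-29.   -2.3 -10.8]
4 [-29.    3.  -10.8]
5 [-28.    8.2 -10.8]
6 [-26.   13.1 -10.8]
7 [-23.2  17.6 -10.8]
8 [-19.7  21.5 -10.8]
9 [-15.4  24.7 -10.8]
10 [-10.7  27.1 -10.8]
11 [ -5.7  28.6 -10.8]
```

```bash
python3 -m crank '[{"gripper":85,"travel":[-23.6,-17,-10.8],"twist":[0,0,0.182]},{"gripper":85,"travel":[-26.3,-12.5,-10.8],"twist":[0,0,0.182]},{"gripper":85,"travel":[-28.2,-7.5,-10.8],"twist":[0,0,0.182]},{"gripper":85,"travel":[-29,-2.3,-10.8],"twist":[0,0,0.182]},{"gripper":85,"travel":[-29,3,-10.8],"twist":[0,0,0.182]},{"gripper":85,"travel":[-28,8.2,-10.8],"twist":[0,0,0.182]},{"gripper":85,"travel":[-26,13.1,-10.8],"twist":[0,0,0.182]},{"gripper":85,"travel":[-23.2,17.6,-10.8],"twist":[0,0,0.182]},{"gripper":85,"travel":[-19.7,21.5,-10.8],"twist":[0,0,0.182]},{"gripper":85,"travel":[-15.4,24.7,-10.8],"twist":[0,0,0.182]},{"gripper":85,"travel":[-10.7,27.1,-10.8],"twist":[0,0,0.182]},{"gripper":85,"travel":[-5.7,28.6,-10.8],"twist":[0,0,0.182]}]' 60
python3 - <<'E'
from h import *
im,c=snap('wrist','w1.png'); print(bot.get_obs()['ee_pos'],c)
plan([.47,-.145,.25],R.from_euler('xyz',[180,0,1.2],degrees=True),10)
E
```

```text
time: 1.6
ee_pos: [0.3999, 0.1989, 0.361]
tcp_rot: [-180.0, 0.0, 30.5]
wrist_force: [0.5, 1.2, 0.2]
opening: 0.0848
grasp_force: 0.0
[0.40107971 0.19701127 0.36215344] {'vfov': 70.92148180380522, 'cx': 317.07928109142017, 'cy': 196.73710201081056, 'k1': -0.0003047925329782318, 'camera_from_world': array([[ 5.08306287e-01, -8.61176296e-01,  3.25987928e-04,
        -3.26720507e-02],
       [-8.31735570e-01, -4.90830800e-01,  2.59424493e-01,
         3.62343073e-01],
       [-2.23250219e-01, -1.32138237e-01, -9.65763339e-01,
         6.18897642e-01],
       [ 0.00000000e+00,  0.00000000e+00,  0.00000000e+00,
         1.00000000e+00]])}
turn/row [ 0.0001 -0.0001  0.0501]
0 [-11.1  33.1  11.2]
1 [-9.4 33.6 11.2]
2 [-7.7 34.  11.2]
3 [-6.  34.4 11.2]
4 [-4.3 34.6 11.2]
5 [-2.5 34.8 11.2]
6 [-0.8 34.9 11.2]
7 [ 1.  34.9 11.2]
8 [ 2.7 34.8 11.2]
9 [ 4.4 34.6 11.2]
```

View pics/w1.png

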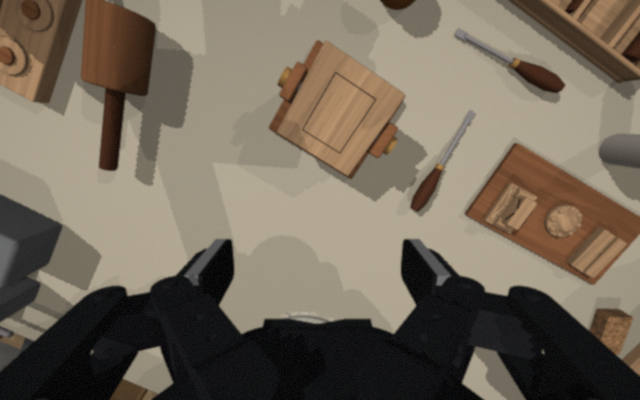

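The wrist view shows the rectangle's corners at about (334,71), (375,99), (346,152) and (303,129), and the mount at about (512,208). Next I'll move over the mount.

```bash
python3 -m crank '[{"gripper":85,"travel":[-11,33,11],"twist":[0,0,0.05]},{"gripper":85,"travel":[-9.4,33.6,11],"twist":[0,0,0.05]},{"gripper":85,"travel":[-7.7,34,11],"twist":[0,0,0.05]},{"gripper":85,"travel":[-6,34.4,11],"twist":[0,0,0.05]},{"gripper":85,"travel":[-4.3,34.6,11],"twist":[0,0,0.05]},{"gripper":85,"travel":[-2.5,34.8,11],"twist":[0,0,0.05]},{"gripper":85,"travel":[-0.8,34.9,11],"twist":[0,0,0.05]},{"gripper":85,"travel":[1,34.9,11],"twist":[0,0,0.05]},{"gripper":85,"travel":[2.7,34.8,11],"twist":[0,0,0.05]},{"gripper":85,"travel":[4.4,34.6,11],"twist":[0,0,0.05]},{"gripper":85,"travel":[10,0,10],"twist":[0,0,0]},{"gripper":85,"travel":[0,0,0],"twist":[0,0,0]}]'
python3 - <<'E'
from h import *
im,c=snap('wrist','w2.png'); o=bot.get_obs();print(o['ee_pos'],o['tcp_rot']); np.save('c2.npy',c,allow_pickle=True)
u,v=proj(c,np.array([.5015,-.1457,.05])); print(u,v)
a=im[int(v)-75:int(v)+75,int(u)-100:int(u)+100,::-1]; print(int(u)-100,int(v)-75)
cv2.imwrite('pics/w2c.png',np.clip(cv2.resize(a,None,fx=4,fy=4,interpolation=cv2.INTER_CUBIC)*1.5,0,255).astype(np.uint8))
E
```

```text
time: 3.15
ee_pos: [0.484, -0.1401, 0.2397]
tcp_rot: [-179.9, 0.1, 2.2]
wrist_force: [-0.2, 1.2, 0.6]
opening: 0.0849
grasp_force: 0.0
[ 0.48392965 -0.13988209  0.24050826] [-1.79966196e+02  6.52350140e-02  2.22660560e+00]
321.8045635054168 162.94354412562257
221 87
```

View pics/w2c.png

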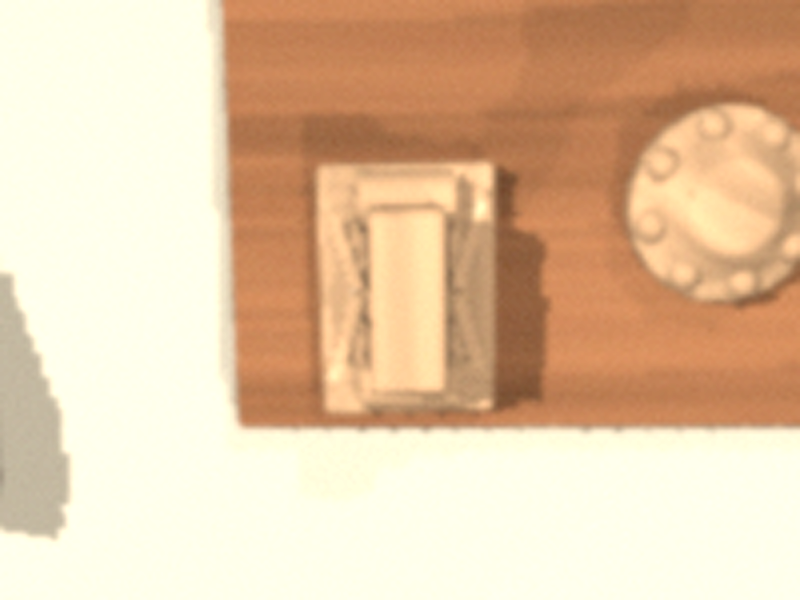

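The ridge top's corners in the crop are at (370,207), (441,206), (444,391) and (373,392). It is nearly aligned with the tool's x.

```bash
python3 - <<'E'
from h import *
c=np.load('c2.npy',allow_pickle=True).item()
r=np.array([onz(c,221+(u+.5)/4-.5,87+(v+.5)/4-.5,.05) for u,v in [(370,207),(441,206),(444,391),(373,392)]])
d=(r[0]+r[1]-r[2]-r[3])/2; e=(r[0]+r[3]-r[1]-r[2])/2
m=r.mean(0); th=np.degrees(np.arctan2(d[1],d[0])); print(m,'ang',th,np.linalg.norm(d),np.linalg.norm(e))
plan([m[0],m[1],.024],R.from_euler('xyz',[180,0,th],degrees=True),10)
E
```

```text
[ 0.5028005  -0.14632796  0.05      ] ang 3.4812221828102548 0.05496899502307524 0.021054114126754564
turn/row [-0.0001  0.0001 -0.0022]
0 [ 1.9  0.7 21.6]
1 [ 1.9  0.7 21.6]
2 [ 1.9  0.7 21.6]
3 [ 1.9  0.7 21.6]
4 [ 1.9  0.7 21.6]
5 [ 1.9  0.7 21.6]
6 [ 1.9  0.7 21.6]
7 [ 1.9  0.7 21.7]
8 [ 1.9  0.8 21.7]
9 [ 1.8  0.8 21.7]
```

```bash
python3 -m crank '[{"gripper":85,"travel":[18.5,7,20],"twist":[0,0,-0.012]},{"gripper":85,"travel":[0,0,25],"twist":[0,0,0]},{"gripper":85,"travel":[0,0,28],"twist":[0,0,0]},{"gripper":85,"travel":[0,0,28],"twist":[0,0,0]},{"gripper":85,"travel":[0,0,28],"twist":[0,0,0]},{"gripper":85,"travel":[0,0,28],"twist":[0,0,0]},{"gripper":85,"travel":[0,0,25],"twist":[0,0,0]},{"gripper":85,"travel":[0,0,20],"twist":[0,0,0]},{"gripper":85,"travel":[0,0,14],"twist":[0,0,0]},{"gripper":85,"travel":[0,0,0],"twist":[0,0,0]},{"gripper":85,"travel":[0,0,0],"twist":[0,0,0]}]'
python3 -m crank '[{"gripper":10,"travel":[0,0,0],"twist":[0,0,0]},{"gripper":10,"travel":[0,0,0],"twist":[0,0,0]},{"gripper":10,"travel":[0,0,0],"twist":[0,0,0]},{"gripper":10,"travel":[0,0,0],"twist":[0,0,0]},{"gripper":10,"travel":[0,0,0],"twist":[0,0,0]},{"gripper":10,"travel":[0,0,0],"twist":[0,0,0]},{"gripper":10,"travel":[0,0,0],"twist":[0,0,0]}]' 60
python3 -c "
from h import *
im,c=snap('wrist','w3.png')"
```

```text
time: 4.58
ee_pos: [0.5034, -0.1468, 0.0259]
tcp_rot: [180.0, -0.1, 2.9]
wrist_force: [0.2, 0.4, 0.5]
opening: 0.0851
grasp_force: 0.0
time: 5.45
ee_pos: [0.5031, -0.147, 0.0252]
tcp_rot: [180.0, -0.0, 2.9]
wrist_force: [-0.1, -0.5, 5.2]
opening: 0.0228
grasp_force: 60.6
```

View pics/w3.png

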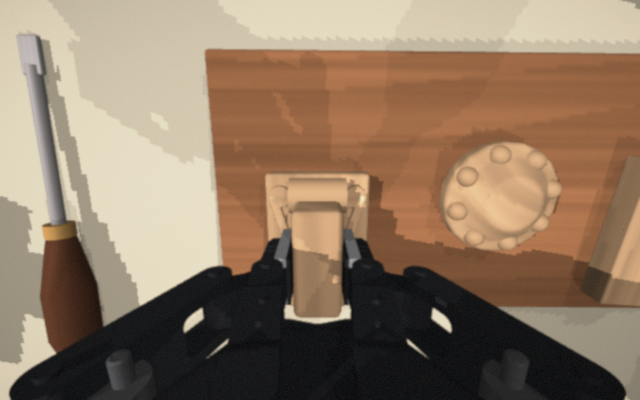

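The grip is on the ridge (ridge at about (317,255)), and the base's far edge runs from about (265,174) to (370,174). Next I'll work out the mount's offset in the hand and a panel estimate.

```bash
python3 - <<'E'
from h import *
c=bot.calibration('wrist'); o=bot.get_obs(); p=o['ee_pos']; R0=R.from_euler('xyz',o['tcp_rot'],degrees=True)
for uv in [(266,174),(370,174)]: print((R0.inv().apply(onz(c,*uv,.022)-p)*1e3).round(1))
T=np.array(c['camera_from_world']); print('cam rel tool',R0.inv().apply(-T[:3,:3].T@T[:3,3]-p).round(3))
# panel from first views: pnp on w1 corners
c1={'vfov': 70.92148180380522,'cx':317.079,'cy':196.737,'k1':-.0003,'camera_from_world':np.array([[ 5.08306287e-01,-8.61176296e-01,3.25987928e-04,-3.26720507e-02],[-8.31735570e-01,-4.90830800e-01,2.59424493e-01,3.62343073e-01],[-2.23250219e-01,-1.32138237e-01,-9.65763339e-01,6.18897642e-01],[0,0,0,1]])}
ct=bot.calibration('top')
W=[(334,71),(375,99),(346,152),(303,129)]; t=[(165,135),(302,132),(308,322),(173,326)]
P=np.array([tri([ray(c1,*w),ray(ct,190+(u+.5)/5-.5,195+(v+.5)/5-.5)]) for w,(u,v) in zip(W,t)]); print(P.round(3),P.mean(0))
d=(P[0]+P[1]-P[2]-P[3])/2; print(np.linalg.norm(d),'tilt',np.degrees(np.arcsin(d[2]/np.linalg.norm(d))),'yaw',np.degrees(np.arctan2(d[1],d[0])))
plan([.40,.19,.25],R.from_euler('xyz',[180,0,2.4],degrees=True),12)
E
```

```text
[ 38.4 -26.2   3.2]
[38.5 28.6  3.2]
cam rel tool [ 0.065  0.001 -0.143]
[[0.52  0.244 0.117]
 [0.518 0.181 0.122]
 [0.439 0.178 0.124]
 [0.436 0.243 0.101]] [0.47829507 0.21168492 0.1159284 ]
0.08219588859731436 tilt 4.513928731700058 yaw 1.4600603549100462
turn/row [ 0.     -0.      0.0007]
0 [ -7.2 -28.5 -18.7]
1 [ -7.2 -28.5 -18.7]
2 [ -7.2 -28.5 -18.7]
3 [ -7.2 -28.5 -18.7]
4 [ -7.2 -28.5 -18.7]
5 [ -7.3 -28.4 -18.7]
6 [ -7.3 -28.4 -18.7]
7 [ -7.3 -28.4 -18.7]
8 [ -7.3 -28.4 -18.7]
9 [ -7.3 -28.4 -18.7]
10 [ -7.4 -28.4 -18.7]
11 [ -7.4 -28.4 -18.7]
```

```bash
python3 -m crank '[{"gripper":10,"travel":[0,0,-12],"twist":[0,0,0]},{"gripper":10,"travel":[0,0,-30],"twist":[0,0,0]},{"gripper":10,"travel":[-6,-14,-40],"twist":[0,0,0]},{"gripper":10,"travel":[-7,-30,-40],"twist":[0,0,0]},{"gripper":10,"travel":[-7,-40,-33],"twist":[0,0,0]},{"gripper":10,"travel":[-7,-45,-25],"twist":[0,0,0]},{"gripper":10,"travel":[-8,-45,-15],"twist":[0,0,0]},{"gripper":10,"travel":[-8,-45,0],"twist":[0,0,0]},{"gripper":10,"travel":[-8,-45,0],"twist":[0,0,0]},{"gripper":10,"travel":[-8,-45,0],"twist":[0,0,0]},{"gripper":10,"travel":[-8,-45,0],"twist":[0,0,0]},{"gripper":10,"travel":[0,0,0],"twist":[0,0,0]}]'
python3 -m crank '[{"gripper":10,"travel":[0,0,0],"twist":[0,0,0]},{"gripper":10,"travel":[0,0,0],"twist":[0,0,0]}]'
python3 -c "
from h import *
im,c=snap('wrist','w4.png'); np.save('c4.npy',c,allow_pickle=True); print(bot.get_obs())
im,c=snap('top','t4.png')"
```

```text
time: 7.0
ee_pos: [0.4223, 0.0991, 0.2255]
tcp_rot: [-175.5, 0.1, 10.3]
wrist_force: [0.0, 0.6, -0.2]
opening: 0.0227
grasp_force: 59.9
time: 7.25
ee_pos: [0.423, 0.0981, 0.2252]
tcp_rot: [-175.6, 0.1, 10.2]
wrist_force: [0.2, 0.0, -0.5]
opening: 0.0229
grasp_force: 59.9
{'time': 7.3, 'q': array([ 10.15299855, -10.90587795,  -5.91485816,  95.07095974,
         4.43437739, 179.94421157]), 'qd': array([ 0.08674328,  0.02563673, -0.09338316, -0.05838898,  0.12095723,
        0.04762716]), 'joint_efforts': array([ 9.95832472e-02, -3.48564470e+01,  4.68461108e+01,  1.89133018e-02,
        2.65615527e-01,  4.57700535e-04]), 'ee_pos': array([0.42293862, 0.09812651, 0.22516477]), 'tcp_rot': array([-1.75565547e+02,  7.56265148e-02,  1.02086200e+01]), 'wrist_force': array([-0.21733198,  0.09487865, -0.09870258]), 'torque': array([-0.06443953,  0.0111914 , -0.03350623]), 'grasp_force': 59.890995025634766, 'opening': 0.022922156885830672}
```

View pics/w4.png

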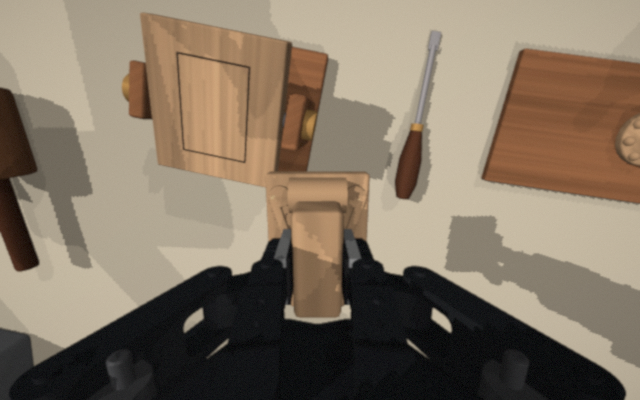

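The wrist view shows the mount still held, and the rectangle's corners at about (177,52), (249,67), (245,162) and (183,150). The last joint ran into its 180° limit, so I'll turn the tool half round the other way, since the mount is symmetric. First, the panel's pose.

```bash
python3 - <<'E'
from h import *
c=np.load('c4.npy',allow_pickle=True).item(); ct=bot.calibration('top')
g=cv2.cvtColor(cv2.imread('pics/w4.png'),cv2.COLOR_BGR2GRAY)
W=np.array([(177.5,52.5),(249,67),(245,162),(183,150)],float)
# refine: fit dark line along each side
L=[]
for i in range(4):
    a,b=W[i],W[(i+1)%4]; t=(b-a)/np.linalg.norm(b-a); n=np.array([-t[1],t[0]]); pts=[]
    for s in np.linspace(.1,.9,40):
        q=a+(b-a)*s; k=np.arange(-4,4.01,.25); xy=q+k[:,None]*n
        v=cv2.remap(g,xy[:,0].astype(np.float32),xy[:,1].astype(np.float32),cv2.INTER_LINEAR).ravel(); pts.append(xy[np.argmin(v)])
    L.append(cv2.fitLine(np.array(pts,np.float32),cv2.DIST_HUBER,0,.01,.01).ravel())
C=[]
for i in range(4):
    l,m=L[i-1],L[i]; C.append(l[2:]+l[:2]*np.linalg.solve(np.array([l[:2],-m[:2]]).T,m[2:]-l[2:])[0])
C=np.array(C); print(C.round(1))
f=200/np.tan(np.radians(c['vfov']/2)); K=np.array([[f,0,c['cx']],[0,f,c['cy']],[0,0,1]])
O=np.array([[43,31,0],[43,-31,0],[-43,-31,0],[-43,31,0]])/1e3
n,rv,tv,er=cv2.solvePnPGeneric(O,C.astype(float).reshape(-1,1,2),K,np.array([c['k1'],0,0,0]),flags=cv2.SOLVEPNP_IPPE)
T=np.array(c['camera_from_world'])
for r,t,e in zip(rv,tv,er):
    M=T[:3,:3].T@cv2.Rodrigues(r)[0]; p=T[:3,:3].T@(t.ravel()-T[:3,3]); print('pnp',p.round(4),'x',M[:,0].round(3),'n',M[:,2].round(3),e)
t=[(165,135),(302,132),(308,322),(173,326)]
P=np.array([tri([ray(c,*w),ray(ct,190+(u+.5)/5-.5,195+(v+.5)/5-.5)]) for w,(u,v) in zip(C,t)]); print(P.round(3),P.mean(0))
d=(P[0]+P[1]-P[2]-P[3])/2; print(np.linalg.norm(d),'tilt',np.degrees(np.arcsin(d[2]/np.linalg.norm(d))),'yaw',np.degrees(np.arctan2(d[1],d[0])))
plan([.42,.20,.26],R.from_euler('xyz',[180,0,182],degrees=True),18)
E
```

```text
[[176.4  52. ]
 [248.9  67. ]
 [244.4 162. ]
 [183.1 148.8]]
pnp [0.4771 0.2119 0.1104] x [ 0.969 -0.02   0.247] n [-0.247  0.007  0.969] [0.02947515]
pnp [0.4806 0.209  0.1113] x [ 0.945  0.203 -0.256] n [ 0.322 -0.712  0.624] [3.30038205]
[[0.52  0.244 0.118]
 [0.52  0.184 0.111]
 [0.435 0.183 0.099]
 [0.435 0.245 0.098]] [0.47737571 0.21357419 0.10637544]
0.08601983242781208 tilt 10.912198579332689 yaw -0.06427881402768118
turn/row [-0.0006 -0.0064 -0.1665]
0 [ 0.8 -5.7 -1.5]
1 [ 1.8 -5.5 -1.5]
2 [ 2.6 -5.1 -1.5]
3 [ 3.5 -4.6 -1.6]
4 [ 4.2 -4.  -1.6]
5 [ 4.8 -3.3 -1.6]
6 [ 5.2 -2.4 -1.6]
7 [ 5.5 -1.5 -1.7]
8 [ 5.7 -0.6 -1.7]
9 [ 5.7  0.4 -1.8]
10 [ 5.6  1.3 -1.8]
11 [ 5.3  2.2 -1.8]
12 [ 4.8  3.1 -1.9]
13 [ 4.2  3.8 -1.9]
14 [ 3.5  4.5 -1.9]
15 [ 2.7  5.  -1.9]
16 [ 1.8  5.4 -1.9]
17 [ 0.9  5.6 -1.9]
```

```bash
python3 -m crank '[{"gripper":10,"travel":[0.8,-5.7,-1.5],"twist":[-0.0006,-0.0064,-0.1665]},{"gripper":10,"travel":[1.8,-5.5,-1.5],"twist":[-0.0006,-0.0064,-0.1665]},{"gripper":10,"travel":[2.6,-5.1,-1.5],"twist":[-0.0006,-0.0064,-0.1665]},{"gripper":10,"travel":[3.5,-4.6,-1.6],"twist":[-0.0006,-0.0064,-0.1665]},{"gripper":10,"travel":[4.2,-4,-1.6],"twist":[-0.0006,-0.0064,-0.1665]},{"gripper":10,"travel":[4.8,-3.3,-1.6],"twist":[-0.0006,-0.0064,-0.1665]},{"gripper":10,"travel":[5.2,-2.4,-1.6],"twist":[-0.0006,-0.0064,-0.1665]},{"gripper":10,"travel":[5.5,-1.5,-1.7],"twist":[-0.0006,-0.0064,-0.1665]},{"gripper":10,"travel":[5.7,-0.6,-1.7],"twist":[-0.0006,-0.0064,-0.1665]},{"gripper":10,"travel":[5.7,0.4,-1.8],"twist":[-0.0006,-0.0064,-0.1665]},{"gripper":10,"travel":[5.6,1.3,-1.8],"twist":[-0.0006,-0.0064,-0.1665]},{"gripper":10,"travel":[5.3,2.2,-1.8],"twist":[-0.0006,-0.0064,-0.1665]}]'
python3 - <<'E'
from h import *
x=np.array([np.cos(np.radians(14.3)),-.008,np.sin(np.radians(14.3))]); x/=np.linalg.norm(x); n=np.cross(x,[0,1,0]); n/=np.linalg.norm(n)
Rt=R.from_matrix(np.array([-x,np.cross(-n,-x),-n]).T); F=np.array([.4771,.2119,.1104])
print(Rt.as_euler('xyz',degrees=True)); plan(F+n*.10-x*.0015,Rt,8)
E
```

```text
time: 8.85
ee_pos: [0.4209, 0.1663, 0.2485]
tcp_rot: [-178.9, -1.8, 125.1]
wrist_force: [1.1, -0.8, -0.1]
opening: 0.0229
grasp_force: 59.9
[179.88316781  14.29953268 179.52698825]
turn/row [-0.0155 -0.0334 -0.1181]
0 [2.3 6.5 5.1]
1 [1.7 6.6 5.2]
2 [1.1 6.7 5.2]
3 [0.5 6.7 5.3]
4 [-0.1  6.7  5.4]
5 [-0.7  6.5  5.5]
6 [-1.3  6.3  5.7]
7 [-1.8  6.1  5.8]
```

```bash
python3 -m crank '[{"gripper":10,"travel":[2.3,6.5,5.1],"twist":[-0.0155,-0.0334,-0.1181]},{"gripper":10,"travel":[1.7,6.6,5.2],"twist":[-0.0155,-0.0334,-0.1181]},{"gripper":10,"travel":[1.1,6.7,5.2],"twist":[-0.0155,-0.0334,-0.1181]},{"gripper":10,"travel":[0.5,6.7,5.3],"twist":[-0.0155,-0.0334,-0.1181]},{"gripper":10,"travel":[-0.1,6.7,5.4],"twist":[-0.0155,-0.0334,-0.1181]},{"gripper":10,"travel":[-0.7,6.5,5.5],"twist":[-0.0155,-0.0334,-0.1181]},{"gripper":10,"travel":[-1.3,6.3,5.7],"twist":[-0.0155,-0.0334,-0.1181]},{"gripper":10,"travel":[-1.8,6.1,5.8],"twist":[-0.0155,-0.0334,-0.1181]},{"gripper":10,"travel":[0,0,0],"twist":[0,0,0]},{"gripper":10,"travel":[0,0,0],"twist":[0,0,0]}]'
python3 -c "
from h import *
im,c=snap('wrist','w5.png'); np.save('c5.npy',c,allow_pickle=True); o=bot.get_obs(); print(o['q'],o['torque'],o['wrist_force'])"
```

```text
time: 10.1
ee_pos: [0.4512, 0.2115, 0.2073]
tcp_rot: [179.9, 14.2, 179.1]
wrist_force: [0.0, 0.2, -0.3]
opening: 0.0229
grasp_force: 59.8
[ 29.08196153 -15.42895669 -12.84404113  80.10291841  -6.9466452
  29.20870293] [0.00740768 0.28502893 0.02444903] [-0.19413298  0.26155992 -1.24053548]
```

View pics/w5.png

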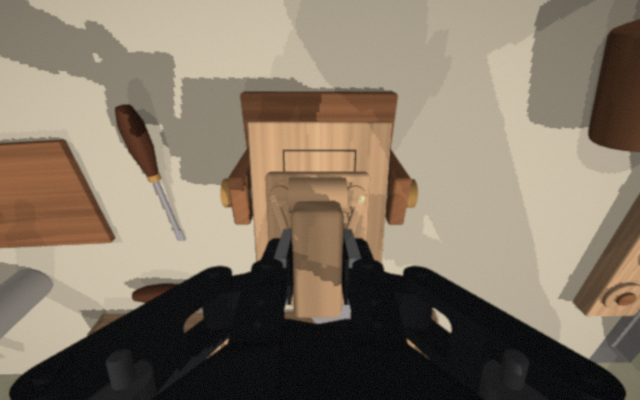

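The rectangle's near line runs from about (283,150) to (356,151), and the panel's near face edge from (247,122) to (394,122). The mount's base edge is at (267,172) to (369,173).

```bash
python3 - <<'E'
from h import *
c=np.load('c5.npy',allow_pickle=True).item(); o=bot.get_obs(); p=o['ee_pos']; R0=R.from_euler('xyz',o['tcp_rot'],degrees=True)
F=np.array([.4771,.2119,.1104]); Ft=R0.inv().apply(F-p); print('F in tool',Ft*1e3)
def tz(u,v,z):
    o_,d=ray(c,u,v); a=R0.inv().apply(o_-p); b=R0.inv().apply(d); return ((a+b*(z-a[2])/b[2])*1e3).round(1)
print('expect near line x=',Ft[0]*1e3+43)
for uv in [(284,150.5),(356,151)]: print('rect',tz(*uv,Ft[2]))
for uv in [(247,122),(394,122)]: print('panel edge',tz(*uv,Ft[2]), 'expect x',Ft[0]*1e3+67)
for uv in [(267,172),(369,173)]: print('base',tz(*uv,.0032))
E
```

```text
F in tool [ -1.14841774   0.50770142 100.28393552]
expect near line x= 41.85158225719092
rect [ 41.6 -29.1 100.3]
rect [ 41.2  32.8 100.3]
panel edge [ 65.2 -59.3 100.3] expect x 65.85158225719093
panel edge [ 65.3  63.7 100.3] expect x 65.85158225719093
base [ 40.1 -27.    3.2]
base [39.6 26.7  3.2]
```

Panel pose is consistent between views. I'll approach with a −1/+2 mm shift, stopping about 7 mm short.

```bash
python3 -m crank '[{"gripper":10,"travel":[-1,2,10],"twist":[0,0,0]},{"gripper":10,"travel":[0,0,16],"twist":[0,0,0]},{"gripper":10,"travel":[0,0,18],"twist":[0,0,0]},{"gripper":10,"travel":[0,0,16],"twist":[0,0,0]},{"gripper":10,"travel":[0,0,12],"twist":[0,0,0]},{"gripper":10,"travel":[0,0,8],"twist":[0,0,0]},{"gripper":10,"travel":[0,0,0],"twist":[0,0,0]},{"gripper":10,"travel":[0,0,0],"twist":[0,0,0]}]'
cat >> h.py <<'E'
def ft():
    o=bot.get_obs(); R0=R.from_euler('xyz',o['tcp_rot'],degrees=True)
    print(o['time'],'pos',o['ee_pos'].round(4),'rot',o['tcp_rot'].round(2),'F tool',R0.inv().apply(o['wrist_force']).round(2),'M tool',R0.inv().apply(o['torque']).round(3))
E
python3 -c "
from h import *
ft(); im,c=snap('wrist','w6.png');ft(); np.save('c6.npy',c,allow_pickle=True)"
```

```text
time: 11.15
ee_pos: [0.4721, 0.2137, 0.1304]
tcp_rot: [179.9, 14.3, 179.2]
wrist_force: [0.2, 0.6, -1.2]
opening: 0.0228
grasp_force: 59.8
11.15 pos [0.4721 0.2137 0.1304] rot [179.86  14.32 179.23] F tool [0.1  0.57 1.25] M tool [-0.043  0.276  0.02 ]
11.2 pos [0.4721 0.2138 0.1304] rot [179.85  14.33 179.23] F tool [ 0.48 -0.55  0.17] M tool [ 0.007  0.308 -0.035]
```

View pics/w6.png

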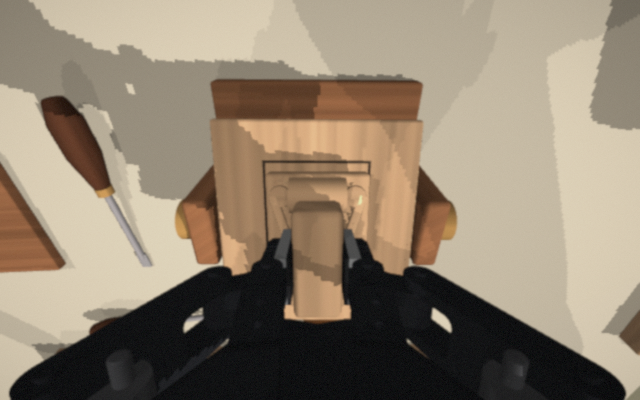

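The near pencil line runs from (264,161) to (370,162), and the mount's near edge is at v≈172, u 267–368. They look almost concentric.

```bash
python3 - <<'E'
from h import *
c=np.load('c6.npy',allow_pickle=True).item(); o=bot.get_obs(); p=o['ee_pos']; R0=R.from_euler('xyz',o['tcp_rot'],degrees=True)
print('F',R0.inv().apply(np.array([.4771,.2119,.1104])-p)*1e3)
im=cv2.imread('pics/w6.png'); g=cv2.cvtColor(im,cv2.COLOR_BGR2GRAY).astype(int)
print('col310',list(zip(range(154,182),g[154:182,283])))
print('row167 L',list(zip(range(258,276),g[175,258:276])));print('R',list(zip(range(362,378),g[175,362:378])))
def tz(u,v,z):
    o_,d=ray(c,u,v); a=R0.inv().apply(o_-p); b=R0.inv().apply(d); return ((a+b*(z-a[2])/b[2])*1e3).round(1)
for uv in [(264.5,161.5),(370,161.5)]: print('rect',tz(*uv,.0205))
for uv in [(267,172.5),(369,172.5)]: print('base',tz(*uv,.0032))
E
```

```text
F [ 0.09570255 -1.87263008 20.66281752]
col310 [(154, np.int64(118)), (155, np.int64(119)), (156, np.int64(119)), (157, np.int64(120)), (158, np.int64(119)), (159, np.int64(111)), (160, np.int64(84)), (161, np.int64(54)), (162, np.int64(68)), (163, np.int64(103)), (164, np.int64(119)), (165, np.int64(119)), (166, np.int64(120)), (167, np.int64(120)), (168, np.int64(119)), (169, np.int64(119)), (170, np.int64(114)), (171, np.int64(99)), (172, np.int64(84)), (173, np.int64(94)), (174, np.int64(105)), (175, np.int64(114)), (176, np.int64(117)), (177, np.int64(120)), (178, np.int64(124)), (179, np.int64(123)), (180, np.int64(125)), (181, np.int64(126))]
row167 L [(258, np.int64(129)), (259, np.int64(129)), (260, np.int64(129)), (261, np.int64(123)), (262, np.int64(104)), (263, np.int64(69)), (264, np.int64(61)), (265, np.int64(88)), (266, np.int64(114)), (267, np.int64(120)), (268, np.int64(121)), (269, np.int64(120)), (270, np.int64(118)), (271, np.int64(117)), (272, np.int64(114)), (273, np.int64(114)), (274, np.int64(114)), (275, np.int64(116))]
R [(362, np.int64(143)), (363, np.int64(148)), (364, np.int64(148)), (365, np.int64(148)), (366, np.int64(149)), (367, np.int64(148)), (368, np.int64(143)), (369, np.int64(124)), (370, np.int64(119)), (371, np.int64(138)), (372, np.int64(147)), (373, np.int64(151)), (374, np.int64(156)), (375, np.int64(158)), (376, np.int64(157)), (377, np.int64(156))]
rect [ 43.2 -31.3  20.5]
rect [43.2 30.1 20.5]
base [ 39.8 -27.    3.2]
base [39.8 26.6  3.2]
```

```bash
python3 - <<'E'
from h import *
c=np.load('c6.npy',allow_pickle=True).item(); o=bot.get_obs(); p=o['ee_pos']; R0=R.from_euler('xyz',o['tcp_rot'],degrees=True)
for x in (38.5,40): 
  for z in (3.2,13.2,20.5): print(x,z,proj(c,p+R0.apply(np.array([x,0,z])/1e3)).round(1))
c3=bot.calibration('wrist')
for f in ('w3','w6'):
  g=cv2.cvtColor(cv2.imread(f'pics/{f}.png'),cv2.COLOR_BGR2GRAY).astype(int)
  print(f,g[164:200,283:300].mean(1).astype(int),g[164:200,335:350].mean(1).astype(int))
E
```

```text
38.5 3.2 [318.4 175. ]
38.5 13.2 [318.3 171.6]
38.5 20.5 [318.2 169.5]
40 3.2 [318.4 172.1]
40 13.2 [318.3 169. ]
40 20.5 [318.3 166.9]
w3 [104 105 107 109 112 114 112 107 109 124 149 163 166 159 146 142 147 153
 158 163 167 168 166 166 169 175 180 182 183 184 183 182 182 179 177 176] [105 106 107 108 110 112 110 108 114 134 163 181 185 177 156 145 149 154
 157 159 162 165 167 168 170 174 178 180 181 182 182 181 180 177 175 173]
w6 [118 121 121 121 121 121 116 100  87  91 105 113 115 110 103 101 105 108
 112 115 117 119 117 118 120 122 125 128 128 128 128 128 127 126 125 124] [126 134 135 135 133 132 126 107  93 104 128 146 148 136 119 113 116 120
 123 126 130 134 134 137 142 149 156 162 166 168 170 171 172 173 173 173]
```

```bash
python3 -m crank '[{"gripper":10,"travel":[1,-0.4,2.5],"twist":[0,0,0]},{"gripper":10,"travel":[0,0,2.5],"twist":[0,0,0]},{"gripper":10,"travel":[0,0,0.5],"twist":[0,0,0]},{"gripper":10,"travel":[0,0,0.5],"twist":[0,0,0]}]'; python3 -c "
from h import *
ft()"; python3 -m crank '[{"gripper":10,"travel":[0,0,0.5],"twist":[0,0,0]},{"gripper":10,"travel":[0,0,0],"twist":[0,0,0]}]'; python3 -c "
from h import *
ft()"
```

```text
time: 11.7
ee_pos: [0.4724, 0.2132, 0.1237]
tcp_rot: [179.9, 14.3, 179.2]
wrist_force: [1.3, 0.8, -0.4]
opening: 0.023
grasp_force: 59.8
11.7 pos [0.4724 0.2132 0.1237] rot [179.88  14.28 179.24] F tool [-1.17  0.79  0.75] M tool [ 0.004  0.255 -0.021]
time: 11.95
ee_pos: [0.4725, 0.2132, 0.1232]
tcp_rot: [179.9, 14.3, 179.2]
wrist_force: [0.1, -0.0, -0.9]
opening: 0.0233
grasp_force: 59.8
11.95 pos [0.4725 0.2132 0.1232] rot [179.88  14.28 179.24] F tool [ 0.16 -0.03  0.88] M tool [ 0.059  0.27  -0.005]
```

```bash
for i in 1 2; do python3 -m crank '[{"gripper":10,"travel":[0,0,0.4],"twist":[0,0,0]},{"gripper":10,"travel":[0,0,0],"twist":[0,0,0]}]' >/dev/null; python3 -c "
from h import *
ft()"; done; python3 -m crank '[{"gripper":10,"travel":[0,0,0.4],"twist":[0,0,0]},{"gripper":10,"travel":[0,0,0],"twist":[0,0,0]}]'; python3 -c "
from h import *
ft()"
```

```text
12.2 pos [0.4726 0.2132 0.1228] rot [179.88  14.28 179.23] F tool [ 0.4  -0.32  1.12] M tool [-0.016  0.263 -0.009]
12.45 pos [0.4727 0.2132 0.1224] rot [179.88  14.28 179.24] F tool [ 0.34 -0.03  0.05] M tool [0.016 0.302 0.034]
time: 12.7
ee_pos: [0.4728, 0.2132, 0.1222]
tcp_rot: [179.9, 14.3, 179.2]
wrist_force: [-0.2, -0.8, 1.1]
opening: 0.0232
grasp_force: 60.3
12.7 pos [0.4728 0.2132 0.1222] rot [179.88  14.29 179.24] F tool [-0.08 -0.79 -1.13] M tool [0.093 0.371 0.004]
```

```bash
for i in 1; do python3 -m crank '[{"gripper":10,"travel":[0,0,0.3],"twist":[0,0,0]},{"gripper":10,"travel":[0,0,0],"twist":[0,0,0]}]' ; python3 -c "
from h import *
ft()"; done;  python3 -m crank '[{"gripper":10,"travel":[0,0,0.3],"twist":[0,0,0]},{"gripper":10,"travel":[0,0,0],"twist":[0,0,0]}]'; python3 -c "
from h import *
ft()"
```

```text
time: 12.95
ee_pos: [0.4729, 0.2132, 0.1221]
tcp_rot: [179.9, 14.3, 179.2]
wrist_force: [-2.2, 0.4, 4.0]
opening: 0.0227
grasp_force: 60.7
12.95 pos [0.4729 0.2132 0.1221] rot [179.87  14.3  179.23] F tool [ 1.16  0.38 -4.42] M tool [ 0.276  0.63  -0.037]
time: 13.2
ee_pos: [0.473, 0.2133, 0.122]
tcp_rot: [179.9, 14.3, 179.2]
wrist_force: [-3.8, -0.8, 7.0]
opening: 0.0231
grasp_force: 61.2
13.2 pos [0.473  0.2133 0.122 ] rot [179.87  14.3  179.24] F tool [ 1.95 -0.86 -7.73] M tool [ 0.394  0.937 -0.002]
```

The contact moment shows the robot-side edge touching first, so I'll turn with the moment.

```bash
python3 -m crank '[{"gripper":10,"travel":[0,0,0],"twist":[0.005,0.01,0]},{"gripper":10,"travel":[0,0,0],"twist":[0,0,0]}]' ; python3 -c "
from h import *
ft()";  python3 -m crank '[{"gripper":10,"travel":[0,0,0.3],"twist":[0.005,0.01,0]},{"gripper":10,"travel":[0,0,0],"twist":[0,0,0]}]'; python3 -c "
from h import *
ft()"
```

```text
time: 13.45
ee_pos: [0.473, 0.2133, 0.1219]
tcp_rot: [-179.8, 13.7, 179.2]
wrist_force: [-4.0, -0.1, 7.1]
opening: 0.0224
grasp_force: 61.0
13.45 pos [0.473  0.2133 0.1219] rot [-179.84   13.71  179.24] F tool [ 2.2  -0.19 -7.89] M tool [0.193 0.712 0.06 ]
time: 13.7
ee_pos: [0.473, 0.2133, 0.1222]
tcp_rot: [-179.6, 13.1, 179.2]
wrist_force: [-8.8, -2.5, 11.2]
opening: 0.0229
grasp_force: 61.7
13.7 pos [0.473  0.2133 0.1222] rot [-179.56   13.14  179.24] F tool [  6.01  -2.67 -12.87] M tool [ 0.286  0.95  -0.054]
```

The moment flipped sides between the last two steps, so flush lies near pitch 13.6. I'll back off to release the friction, set that tilt and touch again.

```bash
python3 -m crank '[{"gripper":10,"travel":[0,0,-1.2],"twist":[0,0,0]},{"gripper":10,"travel":[0,0,-0.6],"twist":[-0.002,-0.007,0]},{"gripper":10,"travel":[0,0,0],"twist":[0,0,0]}]' 80 ; python3 -c "
from h import *
ft()";  python3 -m crank '[{"gripper":10,"travel":[0,0,0.6],"twist":[0,0,0]},{"gripper":10,"travel":[0,0,0.3],"twist":[0,0,0]},{"gripper":10,"travel":[0,0,0],"twist":[0,0,0]}]'; python3 -c "
from h import *
ft()"
```

```text
time: 14.08
ee_pos: [0.4725, 0.2131, 0.1225]
tcp_rot: [-179.6, 13.5, 179.2]
wrist_force: [0.0, -0.2, -0.3]
opening: 0.0225
grasp_force: 79.4
14.075 pos [0.4725 0.2131 0.1225] rot [-179.65   13.51  179.24] F tool [ 0.06 -0.22  0.28] M tool [ 0.022  0.277 -0.013]
time: 14.45
ee_pos: [0.4728, 0.2132, 0.1222]
tcp_rot: [-179.7, 13.5, 179.2]
wrist_force: [-2.1, -0.1, 2.8]
opening: 0.0222
grasp_force: 80.2
14.45 pos [0.4728 0.2132 0.1222] rot [-179.66   13.53  179.24] F tool [ 1.37 -0.19 -3.19] M tool [ 0.162  0.618 -0.006]
```

```bash
cat >> h.py <<'E'
def avg(n=6):
    F=[];M=[]
    for _ in range(n):
        bot.camera('top'); o=bot.get_obs(); R0=R.from_euler('xyz',o['tcp_rot'],degrees=True); F.append(R0.inv().apply(o['wrist_force'])); M.append(R0.inv().apply(o['torque']))
    F=np.mean(F,0); M=np.mean(M,0)-[.01,.28,0]
    print('t',round(o['time'],2),'pos',o['ee_pos'].round(4),'rot',o['tcp_rot'].round(2),'F',F.round(2),'dM',M.round(3))
    for L in (.15,.2,.25): print(' L',L,'cop x %.1f y %.1f mm'%((M[1]-L*F[0])/-F[2]*1e3,(M[0]+L*F[1])/F[2]*1e3))
E
python3 -m crank '[{"gripper":10,"travel":[0,0,0.4],"twist":[0,0,0]},{"gripper":10,"travel":[0,0,0],"twist":[0,0,0]}]' >/dev/null; python3 -c "
from h import *
avg()"
```

```text
t 15.0 pos [0.4728 0.2132 0.122 ] rot [-179.67   13.54  179.24] F [ 4.25 -1.71 -7.14] dM [ 0.232  0.614 -0.027]
 L 0.15 cop x -3.2 y 3.4 mm
 L 0.2 cop x -33.0 y 15.3 mm
 L 0.25 cop x -62.8 y 27.3 mm
```

```bash
python3 -m crank '[{"gripper":10,"travel":[0.4,-0.15,0],"twist":[0,0,0]},{"gripper":10,"travel":[0,0,0],"twist":[0,0,0]}]' >/dev/null; python3 -c "
from h import *
avg()"
```

```text
t 15.55 pos [0.4728 0.2132 0.122 ] rot [-179.68   13.58  179.23] F [ 2.24 -0.82 -6.3 ] dM [ 0.027  0.208 -0.02 ]
 L 0.15 cop x -20.3 y 15.2 mm
 L 0.2 cop x -38.1 y 21.7 mm
 L 0.25 cop x -55.9 y 28.2 mm
```

```bash
python3 -m crank '[{"gripper":10,"travel":[0.2,-0.07,0],"twist":[-0.003,-0.005,0]},{"gripper":10,"travel":[0,0,0],"twist":[0,0,0]}]' >/dev/null; python3 -c "
from h import *
avg()"
```

```text
t 16.1 pos [0.4728 0.2132 0.122 ] rot [-179.86   13.89  179.22] F [-1.78 -0.4  -5.37] dM [-0.046 -0.317 -0.001]
 L 0.15 cop x -9.3 y 19.7 mm
 L 0.2 cop x 7.3 y 23.4 mm
 L 0.25 cop x 23.9 y 27.1 mm
```

```bash
python3 -m crank '[{"gripper":10,"travel":[-0.15,-0.05,0.1],"twist":[-0.004,0.001,0]},{"gripper":10,"travel":[0,0,0],"twist":[0,0,0]}]' >/dev/null; python3 -c "
from h import *
avg()"
```

```text
t 16.65 pos [0.4728 0.2132 0.122 ] rot [179.91  13.81 179.23] F [-0.1  -0.17 -6.99] dM [ 0.119 -0.065  0.007]
 L 0.15 cop x -7.2 y -13.3 mm
 L 0.2 cop x -6.5 y -12.0 mm
 L 0.25 cop x -5.8 y -10.8 mm
```

```bash
python3 -m crank '[{"gripper":10,"travel":[0,0,0.3],"twist":[0.0013,-0.0007,0]},{"gripper":10,"travel":[0,0,0],"twist":[0,0,0]},{"gripper":10,"travel":[0,0,0],"twist":[0,0,0]}]' >/dev/null; python3 -c "
from h import *
avg()
im,c=snap('wrist','w7.png'); np.save('c7.npy',c,allow_pickle=True)"
```

```text
t 17.32 pos [0.4728 0.2132 0.1219] rot [179.98  13.85 179.24] F [ 1.03  0.   -9.64] dM [ 0.186  0.177 -0.003]
 L 0.15 cop x 2.2 y -19.4 mm
 L 0.2 cop x -3.1 y -19.4 mm
 L 0.25 cop x -8.5 y -19.4 mm
```

View pics/w7.png

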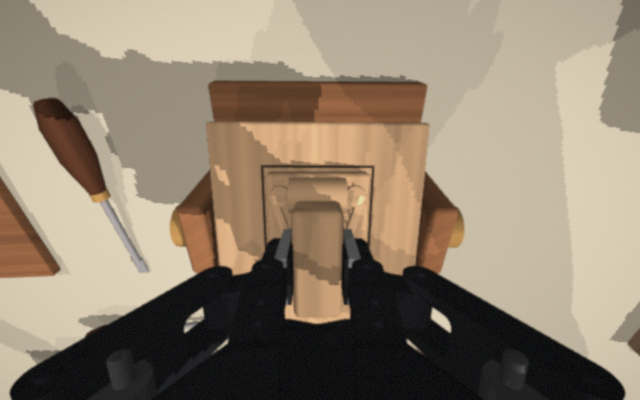

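The mount sits evenly in the rectangle. The near line is at v≈166 against the base's edge at ≈171, about 2.6 mm where 3 mm is ideal, and the side lines at u≈263 and 373 are centred on the base. One last small roll trim.

```bash
python3 -m crank '[{"gripper":10,"travel":[0.1,0,0.05],"twist":[0.0025,0,0]},{"gripper":10,"travel":[0,0,0],"twist":[0,0,0]},{"gripper":10,"travel":[0,0,0],"twist":[0,0,0]}]'; python3 -c "
from h import *
avg()"
```

```text
time: 17.75
ee_pos: [0.4728, 0.2131, 0.1219]
tcp_rot: [-179.9, 13.9, 179.2]
wrist_force: [-1.9, -0.2, 9.1]
opening: 0.0226
grasp_force: 80.9
t 18.05 pos [0.4728 0.2132 0.1219] rot [-179.88   13.87  179.23] F [ 0.82 -0.31 -9.66] dM [0.116 0.088 0.01 ]
 L 0.15 cop x -3.6 y -7.2 mm
 L 0.2 cop x -7.9 y -5.5 mm
 L 0.25 cop x -12.2 y -3.9 mm
```

The contact is flush, with a centred pressure point and 9.7 N of normal press. Handing in.

```bash
python3 -c "
from h import *
print(bot.job_done())"
```

```text
the job is handed in; nothing more can be done
None
```

Handed in at about 18 s: the mount is flush on the panel at about 13.9° tilt, centred on the pencilled rectangle to within about 0.5 mm by the wrist view (the far side was hidden by the gripper), gripped by its ridge at 80 N and pressed at about 9.7 N; the judge returned no result.

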